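Turn a coaster over on the drop-edge stand

TASK

The square wooden coaster lies face up (dark inlay up) on the raised deck of the turn-over stand, and a bottle has been left in the stand's catch tray. First take the bottle out of the tray and stand it upright on a free spot of the table, without tipping it over; then push the coaster past the small steel stud and slowly over the deck's sloping edge, so that it tips, flips over on its way down and ends lying flat, face down, in the tray. Push the coaster along the deck, never lift it off, and leave all the other things on the table where they are.

Things in the scene. Friction and masses are not known exactly. Their poses are not given: they have to be found in the camera images.
- stand: plywood turn-over stand, fixed; mm. Origin on the table top under the middle of the deck's edge; +x points off the deck, over the edge, out over the tray; z up. Level grey deck: top z 106, x -140 (open at the back) to 0, y -95 to 95, with a rail 8 thick, 12 above the deck, along each side
- lip (a point): middle of the deck's edge, on its top (stand 0, 0, 106 mm), axes as the stand's. Here a steel lip 25 mm long slopes down 34 deg to x 21, z 92; then a free drop. Pushed over it slowly by its rear edge (0.03 to 0.12 m/s) the coaster tips as its middle passes, slides off and turns right over; shoved fast (over 0.3 m/s) it mostly flies off flat, face up
- tray (a point): middle of the tray's floor (stand 65, 0, 6 mm), axes as the stand's. The floor runs from under the deck to the end wall at x 125 mm (8 thick, 45 high); side walls at y -95 and 95 mm, 8 thick, 45 high beyond x 30 mm and 118 high before it
- stud: steel stop stud bolted to the deck near its edge, 20 mm in diameter, 14 mm high; origin at the centre of its underside, on the deck. It does not move; it stands 22 to 30 mm behind the edge (x -30 to -22 mm of the stand) and up to 55 mm left or right of the middle, so the coaster must pass it on the side with more room
- coaster: square light-wood coaster, 64 x 64 x 8 mm, 40 to 85 g, with a dark 40 mm square inlay in its face. Origin at the centre of the plain underside; x and y along the sides, z points out of the inlaid face. It starts face up on the rear half of the deck, turned up to 0.4 rad against the stand
- bottle: round white bottle with a black cap, 110 mm high, 0.08 to 0.16 kg: body 49 mm in diameter up to 85 mm, cap 30 mm in diameter above 90 mm. It stands in the tray; origin at the centre of its underside, z up the bottle. Beside it the tray is free. A spot that is always free for it: the table at world x 0.42 to 0.45, y -0.05 to 0.04 m, ahead of the robot, in front of the press
- eyelet_press: dark green lever press, fixed, obstacle: it fills about world x 0.48 to 0.62, y -0.25 to -0.03 m, column to z 0.3, lever up to z 0.58 at x 0.56, y -0.19 m. Other fixed obstacles: open parts case at world x 0.16 to 0.40, y -0.28 to -0.08 m (lid up to z 0.134); desk lamp, base at x 0.47 to 0.64, y 0.19 to 0.36 m, arms folded up over and behind its base
- mug: small dark mug, body 66 mm in diameter, 62 mm high, 92 mm with its handle; origin at the centre of the underside of the whole; bystander, stays where it is
- tape_roll: roll of masking tape lying flat, 98 mm in diameter, 48 mm high; origin under its centre; bystander, stays where it is
- disc: round wooden disc lying flat, 88 mm in diameter, 9 mm thick; origin under its centre; bystander, stays where it is
- modeller: wooden-handled modelling tool lying down, 181 mm long (x), 21 mm thick; bystander, stays where it is
Not all that is in view belongs to the job. What is shaped like the coaster but pink is not meant.

How it is judged:
By the outcome, as a careful person would: the job done as asked, in the order asked, and still so for the second after the job is handed in, with the robot touching nothing.
It also fails if it takes over 72 s, if anything falls off the work surface, if the arm or the gripper's body presses on something with over 40 N, if the wrist force passes 120 N, or if a joint passes its speed limit or range.

ROBOT

A 6-joint arm with a two-finger parallel gripper is mounted at the origin on the work surface; the furniture and walls round the work are solid. World frame = base frame: x ahead of the robot, y to its left, z up, the work surface at z = 0. Lengths are in mm, angles in rad, forces in N, time in s.
With the tool pointing down it reaches from about 350 to 975 mm from the base axis. Payload 7.1 kg.
Tool frame: the origin (TCP) lies midway between the tips of the shut fingers; the grasp point (between the pads) lies 19 mm behind it (ctrl.grip_point_offset is the distance from the TCP to the grasp point, in mm); z points along the fingers, y is the line along which they close (so a half turn about z gives the same grasp; the last joint's range is limited). The gripper opens to 88 mm and grips with 3 to 60 N. Pads are 20 mm wide; open, the fingers measure 115 mm over their backs; the gripper's body (75 mm by 178 mm) begins 61 mm behind the grasp point.
Start: joints at [-1.247, 0.423, 1.63, -0, 1.089, -0.019], TCP at [210.095, -588.613, 222.675] pointing down, gripper open.
Joint ranges: [-3, 3], [-0.9, 2.11], [0.09, 2.58], [-1.31, 4.45], [0.11, 2.69], [-2.54, 2.54]. Speed limits (rad/s): [2.39, 2.39, 3.01, 3.14, 3.14, 3.14].

INTERFACE

Orientations are given as a rotation vector (axis times angle).
In Python, from workcell import get_obs, optics, close_job, spotter, ctrl gives the robot as it stands. The module is installed in compiled form; this text tells all that it offers.
- The arm moves only by the tool move_arm, never from a script. Its argument "rows" is a list of rows, each a list of 5 numbers: the shift along the tool's x, y, z in cm, then the turn about the tool's z in degrees, then the opening in per cent of the stroke, from 0 (shut) to 100 (fully open). A call has 1 to 10 rows; each row shifts and turns the commanded pose from where the row before left it, along the tool's axes as they then stand; what a row does not reach is not made up. A row lasts 1/8 s, in which the tool goes at most 62.5 mm and 10.7 degrees, less where a joint would pass 70% of its speed; a pose out of reach is approached as far as the arm can. A call with a gripper value outside its range is refused whole. The fingers move at their own pace and stop on an object; the grip force is fixed at half the most. Time passes only in rows, so rows that do not move let the fingers close. It gives the time, the measured TCP pose, the force, the opening and the grip force at its end, in the units of the state.
- get_obs(): the state, without advancing time (a new reading comes with each control period).
- optics.get_image(name): name is "side" or "top"; returns the picture (400x640x3 uint8, blue, green, red); there is no depth.
- optics.calibration(name): a dict with "camera_matrix" (3x3 intrinsics, pixels), "distortion" ([k1, k2, p1, p2, k3] as OpenCV has them; the pictures are not rectified), "xyz" and "orientation" of the camera in the world. Camera axes: x right, y down, z forward; pixel columns grow to the right and rows downward; lengths in mm; the calibration is good to about 2 mm. A picture is of the moment at which its call begins. calibration takes no time and is no camera call.
- close_job(): hands the job in; it is judged then, once.
Trained networks look in the newest picture that a camera, given by its name, has taken for a name from the list of things; names that differ only in an ending like _2 or _b are one class to them, and where a whole thing is asked for, a point or a joint stands for the part that bears it (a point fixed in the world has none). Each returns a list of dicts, best first, with "conf" (0 to 1); they miss things now and then, are a little off and sometimes report something else, mostly with a low value. They report only what shows in the picture. A call takes as long as a camera call. They do not tell look-alikes from the thing itself.
- spotter.find_in(camera, label): "point" ([column, row] in pixels, amid what is visible of it).
- spotter.regions_of(camera, label): "region" (400x640 bool, what is visible of it) and "point" ([column, row] in pixels, amid what is visible of it).
The state is a dict: "t": time; "qpos": joint angles; "qvel": joint speeds; "joint_torque": joint torques, N m; "ee_pos": TCP position; "orientation": TCP orientation; "ft_force": force on the tool from outside, world axes, zero at the start; "moment": the same for the moment, N m; "width": finger opening in mm; "grasp_force": force on a finger pad.
Only numpy, scipy, OpenCV 4.12 (cv2) and the standard library are available. Lean on these libraries where they do the work, as an engineer would, in place of code of your own. Each camera call takes 0.05 s, during which the arm holds its last target. There are 200 camera calls.

## Working session

There is one attempt and no reset: what is moved stays moved. The work goes in short steps, Python scripts to look and compute and a tool call to move; the robot and the scene stay as the last step left them, time stands still between calls to the robot, and variables do not carry over. Pictures are saved under pics/ and viewed, at most 10 in all, crops included, and the job is handed in when it is done.

Besides the shell and the picture viewer there is one more tool, called after "Emit:" as name(argument=value, ...), one argument or row to a line, values as JSON. move_arm: Moves the arm, as the interface text tells. Its arguments: {"type":"object","properties":{"rows":{"type":"array","items":{"type":"array","items":{"type":"number"}}}},"required":["rows"]}

```bash
mkdir -p pics; cat > h.py <<'E'
import numpy as np,cv2
from scipy.spatial.transform import Rotation as R
from workcell import get_obs, optics, close_job, spotter, ctrl
def cam(n):
    c=optics.calibration(n); K=np.array(c["camera_matrix"],float); d=np.array(c["distortion"],float)
    o=np.array(c["orientation"],float); r=R.from_rotvec(o) if o.size==3 else R.from_matrix(o)
    return K,d,np.array(c["xyz"],float),r.as_matrix()
def ray(n,p,z):
    K,d,t,r=cam(n); u=cv2.undistortPoints(np.array([[p]],float),K,d)[0,0]
    v=r@np.array([u[0],u[1],1]); return t+v*(z-t[2])/v[2]
def proj(n,P):
    K,d,t,r=cam(n); P=np.atleast_2d(np.array(P,float))
    return cv2.projectPoints((P-t)@r,np.zeros(3),np.zeros(3),K,d)[0][:,0]
E
python3 - <<'E'
from h import *
for n in("side","top"):
    im=optics.get_image(n); cv2.imwrite(f"pics/{n}0.png",im); print(n,optics.calibration(n))
for n in("top","side"):
  for l in("coaster","bottle","stud","stand","mug","tape_roll","disc","modeller"):
    print(n,l,[(np.round(x["point"]),round(x["conf"],2)) for x in spotter.find_in(n,l)])
print(get_obs())
E
```

```text
side {'camera_matrix': array([[391.57858909,   0.        , 316.06516284],
       [  0.        , 391.57858909, 200.65214909],
       [  0.        ,   0.        ,   1.        ]]), 'distortion': array([-0.06439266,  0.        ,  0.        ,  0.        ,  0.        ]), 'xyz': array([ 343.37051008, -885.00317742,  473.48044517]), 'orientation': array([-2.02983863,  0.35189835, -0.19432214])}
top {'camera_matrix': array([[405.53230272,   0.        , 321.13320297],
       [  0.        , 405.53230272, 199.91995744],
       [  0.        ,   0.        ,   1.        ]]), 'distortion': array([-0.03003858,  0.        ,  0.        ,  0.        ,  0.        ]), 'xyz': array([ 459.60103026, -184.56568843, 1049.53709942]), 'orientation': array([-2.15638096,  2.11415111, -0.122435  ])}
top coaster [(array([402., 283.]), 0.93), (array([422., 151.]), 0.56)]
top bottle [(array([418., 218.]), 0.93)]
top stud []
top stand [(array([429., 253.]), 0.75)]
top mug [(array([220., 188.]), 0.81)]
top tape_roll [(array([266., 175.]), 0.93)]
top disc [(array([226., 252.]), 0.8)]
top modeller [(array([367., 176.]), 0
[... 399 characters left out ...]
rray([368., 243.]), 0.86)]
{'t': 0.9, 'qpos': array([-1.24700469e+00,  4.23043940e-01,  1.62988132e+00,  1.30801242e-05,
        1.08859359e+00, -1.90370750e-02]), 'qvel': array([-0.00011404,  0.00122714,  0.00165154, -0.00018941,  0.00101006,
       -0.00117281]), 'joint_torque': array([ 3.07179158e-03, -5.44544113e+01, -2.74046409e+01,  6.47753128e-02,
        1.67351193e-02, -4.53606049e-06]), 'ee_pos': array([ 210.10179346, -588.6296932 ,  222.71744588]), 'orientation': array([3.09548252e+00, 5.35859234e-01, 3.55879532e-05]), 'ft_force': array([-0.23151805, -0.33236986, -0.07086374]), 'moment': array([-0.01379836, -0.01074134,  0.02174978]), 'grasp_force': 0.0, 'width': 87.9445393296965}
```

View pics/top0.png

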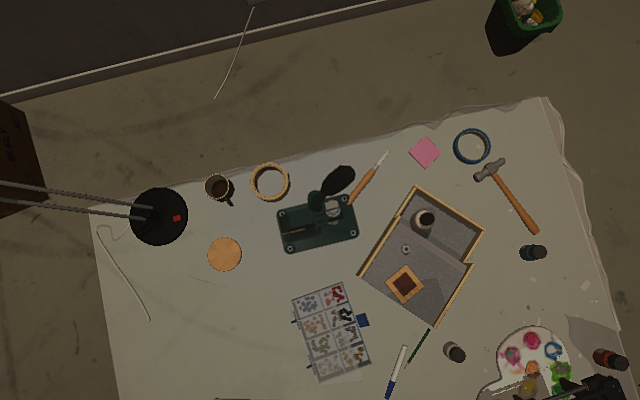

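View pics/side0.png

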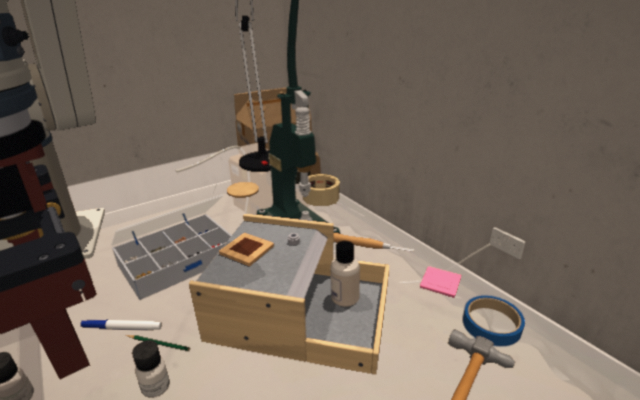

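The top view shows the real coaster at (403,284), light wood with a dark inlay on the deck. The pink square at (424,151) is a look-alike. The target bottle is in the tray at (424,218). The other bottles, at (454,352), (533,253) and (610,358), stand on the table. The stud is near (406,249). I'll check these in a close crop.

```bash
python3 - <<'E'
from h import *
im=cv2.imread("pics/top0.png")
c=cv2.resize(im[175:335,345:495],None,fx=3.75,fy=3.75,interpolation=cv2.INTER_CUBIC)
c=cv2.convertScaleAbs(c,alpha=1.5,beta=10)
cv2.imwrite("pics/crop1.png",c)
print(c.shape)
optics.get_image("top")
for l in("coaster","bottle"):
  r=spotter.regions_of("top",l)[0]; print(l,r["point"],cv2.minAreaRect(np.argwhere(r["region"])[:,::-1].astype(np.float32)))
print(ray("top",[402,283],114),ray("top",[406,249],120),ray("top",[424,218],110))
E
```

```text
(600, 562, 3)
coaster [404.2, 283.4] ((403.4862365722656, 284.2624816894531), (29.583106994628906, 28.616823196411133), 48.01278305053711)
bottle [423.6, 219.3] ((421.5, 220.0), (20.0, 23.0), 90.0)
[ 406.46320463 -344.51378865  114.        ] [ 482.86932557 -352.88380317  120.        ] [ 555.27725652 -396.77077334  110.        ]
```

View pics/crop1.png

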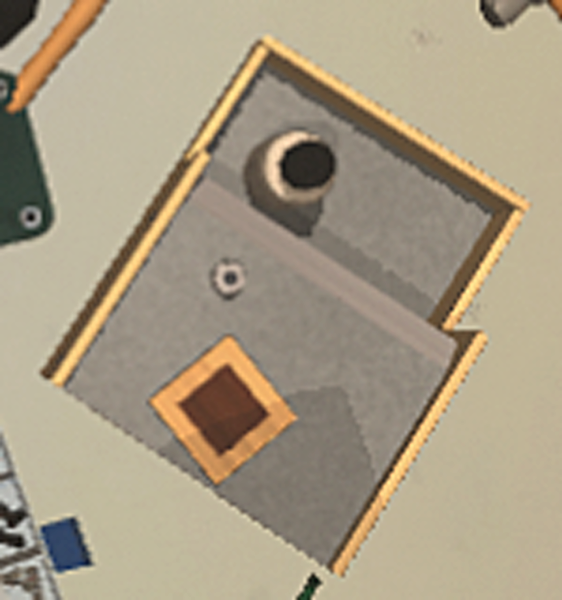

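The crop confirms the choice: coaster at crop (223,410) with its dark inlay up, stud at (230,278), bottle cap at (308,164), and deck and tray corners clearly visible. Next I'll fit the stand's pose.

```bash
cat > fit.py <<'E'
from h import *
from scipy.optimize import least_squares
f=lambda c:(np.array(c)+.5)/3.75-.5+np.array([345,175])
for w in(95,103):
  S=np.array([[-140,w,118],[-140,-w,118],[30,w,118],[30,-w,118],[133,w,45],[133,-w,45]],float)
  P=f([[50,378],[342,574],[190,157],[487,336],[264,38],[526,206]])
  T=lambda q,X:np.c_[q[0]+X[:,0]*np.cos(q[2])-X[:,1]*np.sin(q[2]),q[1]+X[:,0]*np.sin(q[2])+X[:,1]*np.cos(q[2]),X[:,2]]
  s=least_squares(lambda q:(proj("top",T(q,S))-P).ravel(),[480,-390,-.5])
  print(w,s.x,s.cost,s.fun.reshape(-1,2).round(1).tolist())
q=s.x; np.save("stand.npy",q)
def W2S(p): c,s_=np.cos(q[2]),np.sin(q[2]); d=np.array(p)[:2]-q[:2]; return np.array([c*d[0]+s_*d[1],-s_*d[0]+c*d[1]])
cor=[ray("top",f(c),114) for c in([228,336],[298,416],[218,484],[150,402])]
print("coaster",np.mean(cor,0),W2S(np.mean(cor,0)),[W2S(c).round(1).tolist() for c in cor])
for n,c,z in(("stud",[230,278],120),("bottle",[308,164],110)):
  p=ray("top",f(c),z);print(n,p,W2S(p))
print("edge",[W2S(ray("top",f(c),106)) for c in([200,185],[440,345])])
E
python3 fit.py; python3 - <<'E'
from h import *
o=get_obs(); print(R.from_rotvec(o["orientation"]).as_matrix().round(3))
# cap seen in side
for p in([345,250],[345,243]): print(ray("side",p,110))
E
```

```text
95 [ 480.49520071 -404.60602249   -0.56405803] 41.89498340209158 [[2.1, 3.8], [-3.8, -0.5], [4.9, 0.1], [-3.0, -1.6], [2.1, 0.6], [-2.1, -2.5]]
103 [ 480.69880997 -404.4529215    -0.56322365] 8.417894781278777 [[-1.0, 1.8], [-0.7, 1.5], [1.8, -1.8], [0.0, 0.2], [-0.8, -1.2], [0.6, -0.9]]
coaster [ 404.83759062 -349.53337309  114.        ] [-93.46592399   5.93316552] [[-54.9, 26.8], [-72.2, -33.5], [-132.6, -14.7], [-114.2, 45.1]]
stud [ 483.39416896 -352.81171602  120.        ] [-25.29296857  45.10371165]
bottle [ 554.54224078 -403.1495047   110.        ] [61.74153959 40.52818104]
edge [array([14.78396156, 88.87414864]), array([ 12.19397688, -85.14307155])]
[[ 0.942  0.336 -0.   ]
 [ 0.336 -0.942 -0.   ]
 [-0.     0.    -1.   ]]
[ 553.94042723 -407.66639801  110.        ]
[ 561.7800502  -389.12794635  110.        ]
```

Emit:
move_arm(
  rows=[
    [0,0,0,10.4,70],
    [0,0,0,10.4,70],
    [0,0,0,10.4,70],
    [0,0,0,10.4,70],
    [0,0,0,10.4,70],
  ],
)

```text
t: 1.68
ee_pos: [210.1, -588.6, 222.7]
orientation: [-3.014, 0.884, 0.0]
ft_force: [0.1, 0.2, 0.1]
width: 61.5
grasp_force: 0.0
```

```bash
cat >> h.py <<'E'
q=None
try: q=np.load("stand.npy")
except Exception: pass
def S2W(x,y,z):
    c,s=np.cos(q[2]),np.sin(q[2]); return np.array([q[0]+c*x-s*y,q[1]+s*x+c*y,z])
def W2S(p):
    c,s=np.cos(q[2]),np.sin(q[2]); d=np.array(p)[:2]-q[:2]; return np.array([c*d[0]+s*d[1],-s*d[0]+c*d[1],p[2]])
def go(tgt):
    o=get_obs(); r=R.from_rotvec(o["orientation"]).as_matrix()
    print("t",round(o["t"],2),"tcp",o["ee_pos"].round(1),"stand",W2S(o["ee_pos"]).round(1),"head",np.degrees(np.arctan2(r[1,0],r[0,0])).round(2),"w",round(o["width"],1),"gf",round(o["grasp_force"],1),"F",o["ft_force"].round(1))
    if tgt is not None: print("shift cm",(r.T@(np.array(tgt)-o["ee_pos"])/10).round(2))
E
python3 - <<'E'
from h import *
go([554.5,-403,180])
for l in("mug","tape_roll","disc","modeller"):
    print(l,ray("top",spotter.find_in("top",l)[0]["point"],10).round(0))
E
```

```text
t 1.68 tcp [ 210.1 -588.6  222.7] stand [-130.5 -300.2  222.7] head -32.7 w 61.5 gf 0.0 F [0.1 0.2 0.1]
shift cm [ 18.95 -34.23   4.27]
mug [636. 112.  10.]
tape_roll [671.  -3.  10.]
disc [468.  86.  10.]
modeller [ 666. -262.   10.]
```

Emit:
move_arm(
  rows=[
    [1.2,-2.1,0,0,70],
    [2.4,-4.3,0,0,70],
    [2.4,-4.3,0,0,70],
    [2.4,-4.3,0,0,70],
    [2.4,-4.3,0,0,70],
    [2.4,-4.3,0,0,70],
    [2.4,-4.3,0,0,70],
    [2.2,-4.2,0,0,70],
    [1.15,-2.15,0,0,70],
    [0,0,0,0,70],
  ],
)

```text
t: 3.12
ee_pos: [554.3, -400.0, 222.4]
orientation: [3.019, -0.87, -0.0]
ft_force: [-0.2, 0.7, 0.9]
width: 61.3
grasp_force: 0.0
```

```bash
python3 - <<'E'
from h import *
go([554.5,-403,53])
im=optics.get_image("side"); cv2.imwrite("pics/s1.png",cv2.resize(im[100:380,180:480],None,fx=2,fy=2))
E
```

```text
t 3.12 tcp [ 554.3 -400.   222.4] stand [ 59.8  43.  222.4] head -32.15 w 61.3 gf 0.0 F [-0.2  0.7  0.9]
shift cm [ 0.18  0.24 16.94]
```

View pics/s1.png

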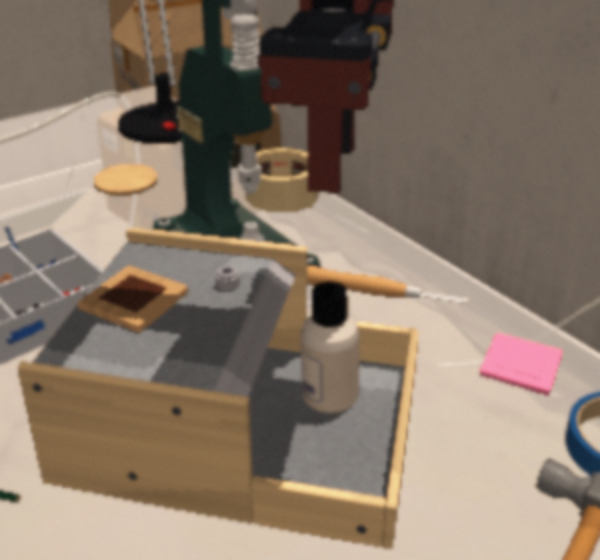

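The open fingers hang over the bottle, whose cap is at crop (330,300). The tray around it is clear, so I'll descend.

Emit:
move_arm(
  rows=[
    [0.1,0.1,2,0,70],
    [0.1,0.1,4,0,70],
    [0,0,4,0,70],
    [0,0,4,0,70],
    [0,0,2,0,70],
    [0,0,1,0,70],
    [0,0,0,0,70],
  ],
)

```text
t: 4.05
ee_pos: [554.0, -403.9, 52.7]
orientation: [3.017, -0.876, 0.0]
ft_force: [-0.2, 0.0, 0.4]
width: 61.4
grasp_force: 0.0
```

Emit:
move_arm(
  rows=[
    [0,0,0,0,45],
    [0,0,0,0,45],
    [0,0,0,0,45],
    [0,0,0,0,45],
    [0,0,0,0,45],
  ],
)

```text
t: 4.68
ee_pos: [555.0, -404.0, 54.0]
orientation: [3.016, -0.875, 0.003]
ft_force: [-0.6, 0.6, 7.2]
width: 47.3
grasp_force: 30.0
```

Emit:
move_arm(
  rows=[
    [0,0,-0.5,0,45],
    [0,0,-1,0,45],
    [0,0,-1.5,0,45],
    [0,0,-1,0,45],
    [0,0,0,0,45],
    [0,0,0,0,45],
  ],
)

```text
t: 5.42
ee_pos: [553.9, -403.4, 92.6]
orientation: [-3.017, 0.875, 0.0]
ft_force: [-0.7, 0.0, -1.1]
width: 47.2
grasp_force: 30.0
```

```bash
python3 - <<'E'
from h import *
go(None)
im=optics.get_image("side"); cv2.imwrite("pics/s2.png",cv2.resize(im[150:380,230:430],None,fx=2.5,fy=2.5))
E
```

```text
t 5.42 tcp [ 553.9 -403.4   92.6] stand [61.3 40.  92.6] head -32.36 w 47.2 gf 30.0 F [-0.7  0.  -1.1]
```

View pics/s2.png

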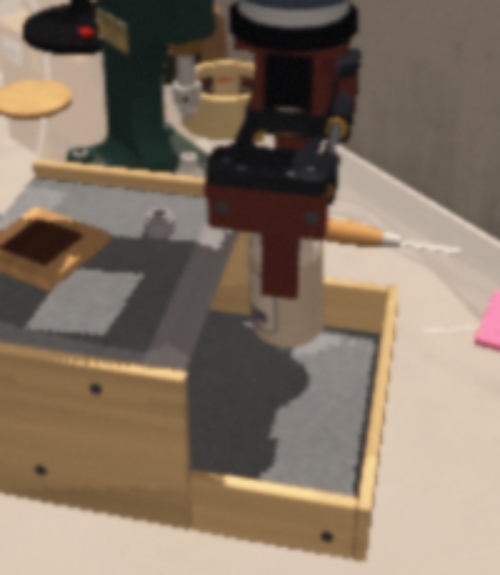

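The bottle hangs upright in the fingers at crop (285,285), clear of the tray floor. I'll raise it and carry it back and inward.

Emit:
move_arm(
  rows=[
    [0,0,-1.5,0,45],
    [0,0,-3,0,45],
    [0,0,-4,0,45],
    [0,0,-4,0,45],
    [0,0,-3,0,45],
    [0,0,-1.2,0,45],
    [0,0,0,0,45],
  ],
)

```text
t: 6.35
ee_pos: [554.2, -403.6, 260.3]
orientation: [3.017, -0.875, 0.002]
ft_force: [-0.9, -0.3, -1.0]
width: 47.8
grasp_force: 30.0
```

Emit:
move_arm(
  rows=[
    [-1.2,-0.2,0,0,45],
    [-2.5,-0.6,0,0,45],
    [-3.5,-0.8,0,0,45],
    [-3.5,-0.8,0,0,45],
    [-3.5,-0.8,0,0,45],
    [-3.5,-0.8,0,0,45],
    [-2.5,-0.5,0,0,45],
    [-1,-0.2,0,0,45],
    [0,0,0,0,45],
  ],
)

```text
t: 7.48
ee_pos: [399.8, -250.0, 259.3]
orientation: [-3.017, 0.875, 0.001]
ft_force: [0.0, -0.3, -1.3]
width: 47.4
grasp_force: 30.0
```

Emit:
move_arm(
  rows=[
    [0,0,0,-5,45],
    [0,0,0,-8,45],
    [0,0,0,-8,45],
    [0,0,0,-8,45],
    [0,0,0,-3.4,45],
    [0,0,0,0,45],
  ],
)

```text
t: 8.22
ee_pos: [400.8, -250.9, 259.4]
orientation: [3.142, -0.0, -0.0]
ft_force: [0.7, 0.4, -0.5]
width: 47.3
grasp_force: 30.0
```

```bash
python3 - <<'E'
from h import *
go([430,-5,150])
E
```

```text
t 8.22 tcp [ 400.8 -250.9  259.4] stand [-149.6   87.2  259.4] head -0.0 w 47.3 gf 30.0 F [ 0.7  0.4 -0.5]
shift cm [  2.92 -24.59  10.94]
```

Emit:
move_arm(
  rows=[
    [0.1,-1.2,0,0,45],
    [0.3,-2.5,0,0,45],
    [0.5,-4,0,0,45],
    [0.5,-4,0,0,45],
    [0.5,-4,0,0,45],
    [0.5,-4,0,0,45],
    [0.3,-3,0,0,45],
    [0.2,-1.5,0,0,45],
    [0,-0.4,0,0,45],
    [0,0,0,0,45],
  ],
)

```text
t: 9.48
ee_pos: [429.0, -4.6, 259.6]
orientation: [3.141, 0.001, -0.0]
ft_force: [-0.1, -0.5, -0.4]
width: 47.3
grasp_force: 30.0
```

Emit:
move_arm(
  rows=[
    [0,0,1.5,0,45],
    [0,0,3,0,45],
    [0,0,4,0,45],
    [0,0,4,0,45],
    [0,0,3.5,0,45],
    [0,0,2.5,0,45],
    [0,0,1.3,0,45],
    [0,0,0.5,0,45],
    [0,0,0.3,0,45],
    [0,0,0,0,45],
  ],
)

```text
t: 10.72
ee_pos: [429.4, -4.4, 54.1]
orientation: [3.142, 0.001, 0.002]
ft_force: [0.5, -0.4, -1.0]
width: 47.4
grasp_force: 30.0
```

```bash
python3 - <<'E'
from h import *
go([430,-5,47])
E
```

```text
t 10.72 tcp [429.4  -4.4  54.1] stand [-257.   310.9   54.1] head 0.04 w 47.4 gf 30.0 F [ 0.5 -0.4 -1. ]
shift cm [0.06 0.06 0.71]
```

Emit:
move_arm(
  rows=[
    [0,0,0.3,0,45],
    [0,0,0.2,0,45],
    [0,0,0.1,0,45],
    [0,0,0,0,45],
    [0,0,0,0,45],
  ],
)

```text
t: 11.35
ee_pos: [429.3, -4.2, 48.0]
orientation: [-3.142, -0.001, -0.001]
ft_force: [-1.1, -0.3, 4.9]
width: 47.3
grasp_force: 30.0
```

Emit:
move_arm(
  rows=[
    [0,0,0,0,70],
    [0,0,0,0,70],
    [0,0,0,0,70],
    [0,0,0,0,70],
  ],
)

```text
t: 11.85
ee_pos: [429.0, -4.3, 47.6]
orientation: [-3.142, -0.001, 0.0]
ft_force: [0.5, 0.3, -0.3]
width: 61.8
grasp_force: 0.0
```

Emit:
move_arm(
  rows=[
    [0,0,-1,0,70],
    [0,0,-2,0,70],
    [0,0,-4,0,70],
    [0,0,-4,0,70],
    [0,0,-4,0,70],
    [0,0,-4,0,70],
    [0,0,-2,0,70],
  ],
)

```text
t: 12.72
ee_pos: [429.6, -4.3, 260.6]
orientation: [3.141, 0.001, 0.006]
ft_force: [0.0, 0.1, -1.2]
width: 61.4
grasp_force: 0.0
```

```bash
python3 - <<'E'
from h import *
go(S2W(-175,12,260))
im=optics.get_image("top"); cv2.imwrite("pics/t3.png",cv2.resize(im[140:340,180:500],None,fx=2.5,fy=2.5))
s=optics.get_image("side"); print([(x["point"],x["conf"]) for x in spotter.find_in("side","bottle")])
print(proj("side",[[429,-4,50]]),proj("side",[[429,-4,110]]))
E
```

```text
t 12.72 tcp [429.6  -4.3 260.6] stand [-256.9  311.1  260.6] head 0.04 w 61.4 gf 0.0 F [ 0.   0.1 -1.2]
shift cm [-9.07 29.65  0.03]
[([234.4, 189.5], 0.97)]
[[233.29077166 191.40943546]] [[230.53060639 168.89610046]]
```

View pics/t3.png

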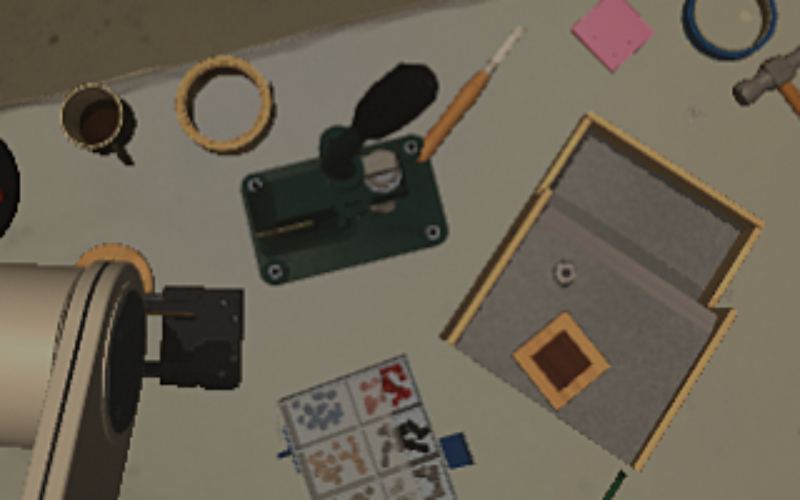

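The tray is empty and the bottle stands at its spot: the side detector puts it at (234,190), where I expect an upright bottle. The coaster is untouched at crop (562,360) and the stud is at (566,272). Next I'll turn the tool and push the coaster sideways, away from the stud.

Emit:
move_arm(
  rows=[
    [0,0,0,-9.6,30],
    [0,0,0,-9.6,30],
    [0,0,0,-9.6,30],
    [0,0,0,-9.6,30],
    [0,0,0,-9.6,30],
    [0,0,0,-9.7,30],
  ],
)

```text
t: 13.62
ee_pos: [428.0, -4.3, 256.3]
orientation: [-2.746, -1.524, 0.004]
ft_force: [-0.1, 0.3, -0.9]
width: 26.2
grasp_force: 0.0
```

Emit:
move_arm(
  rows=[
    [-2,0.6,0,0,30],
    [-4,1.2,0,0,30],
    [-4,1.2,0,0,30],
    [-3,1,0,0,30],
    [-1.5,0.4,0,0,30],
    [0,0,0,0,30],
  ],
)

```text
t: 14.38
ee_pos: [388.2, -150.6, 257.0]
orientation: [-2.751, -1.514, 0.001]
ft_force: [0.4, 1.3, 0.3]
width: 26.0
grasp_force: 0.0
```

```bash
python3 - <<'E'
from h import *
go(S2W(-93,72,109.5)); print(S2W(-93,72,0))
E
```

```text
t 14.38 tcp [ 388.2 -150.6  257. ] stand [-213.7  165.3  257. ] head 57.64 w 26.0 gf 0.0 F [0.4 1.3 0.3]
shift cm [-9.31 12.11 14.73]
[ 440.50560037 -293.92009424    0.        ]
```

Emit:
move_arm(
  rows=[
    [-1,1.3,0,0,30],
    [-2.5,3.2,0,0,30],
    [-2.7,3.5,0,0,30],
    [-2.1,2.8,0,0,30],
    [-1,1.3,0,0,30],
    [0,0,0,0,30],
  ],
)

```text
t: 15.12
ee_pos: [441.8, -293.7, 257.3]
orientation: [-2.751, -1.516, 0.0]
ft_force: [1.0, 0.3, 0.9]
width: 26.2
grasp_force: 0.0
```

Emit:
move_arm(
  rows=[
    [0,0,2,0,30],
    [0,0,3.5,0,30],
    [0,0,3.5,0,30],
    [0,0,2,0,30],
    [0,0,0.8,0,30],
    [0,0,0,0,30],
  ],
)

```text
t: 15.88
ee_pos: [441.4, -292.9, 139.8]
orientation: [-2.75, -1.518, 0.0]
ft_force: [0.5, 0.4, 0.1]
width: 26.3
grasp_force: 0.0
```

```bash
python3 - <<'E'
from h import *
go(S2W(-93,72,109.5))
E
```

```text
t 15.88 tcp [ 441.4 -292.9  139.8] stand [-92.8  73.4 139.8] head 57.78 w 26.3 gf 0.0 F [0.5 0.4 0.1]
shift cm [-0.14 -0.02  3.03]
```

Emit:
move_arm(
  rows=[
    [0,0,1.5,0,30],
    [0,0,1,0,30],
    [0,0,0.5,0,30],
    [0,0,0,0,30],
    [0,0,0,0,30],
  ],
)

```text
t: 16.5
ee_pos: [441.7, -293.8, 109.8]
orientation: [2.751, 1.517, 0.0]
ft_force: [0.1, -0.9, 0.5]
width: 26.4
grasp_force: 0.0
```

Emit:
move_arm(
  rows=[
    [-0.6,0,0,0,30],
    [-0.6,0,0,0,30],
    [-0.6,0,0,0,30],
    [-0.6,0,0,0,30],
    [-0.6,0,0,0,30],
    [-0.6,0,0,0,30],
    [0,0,0,0,30],
  ],
)

```text
t: 17.38
ee_pos: [422.1, -324.5, 109.7]
orientation: [2.751, 1.516, -0.0]
ft_force: [0.8, 0.4, -0.3]
width: 26.2
grasp_force: 0.0
```

```bash
python3 - <<'E'
from h import *
go(S2W(-93,10,109.5))
im=optics.get_image("side"); cv2.imwrite("pics/s4.png",cv2.resize(im[180:350,180:400],None,fx=3,fy=3))
E
```

```text
t 17.38 tcp [ 422.1 -324.5  109.7] stand [-92.2  36.3 109.7] head 57.71 w 26.2 gf 0.0 F [ 0.8  0.4 -0.3]
shift cm [-2.63 -0.08  0.02]
```

View pics/s4.png

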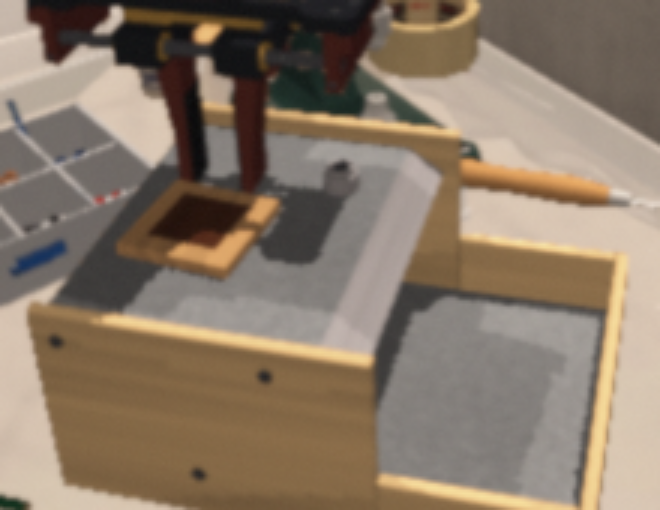

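The coaster, at crop (200,228), is now square to the stand with both fingers flat on its left side. I'll push on another 26 mm.

Emit:
move_arm(
  rows=[
    [-0.5,0,0,0,30],
    [-0.6,0,0,0,30],
    [-0.6,0,0,0,30],
    [-0.6,0,0,0,30],
    [-0.4,0,0,0,30],
    [0,0,0,0,30],
  ],
)

```text
t: 18.18
ee_pos: [407.7, -347.2, 109.7]
orientation: [2.751, 1.516, -0.0]
ft_force: [0.3, -0.0, 0.2]
width: 26.3
grasp_force: 0.0
```

Emit:
move_arm(
  rows=[
    [1,0,0,0,30],
    [1,0,0,0,30],
    [0,0,-2,0,30],
    [0,0,-4,0,30],
    [0,0,-4,0,30],
    [0,0,0,0,30],
  ],
)

```text
t: 18.92
ee_pos: [420.6, -330.5, 212.7]
orientation: [2.745, 1.515, 0.004]
ft_force: [-0.3, -0.1, 0.4]
width: 26.4
grasp_force: 0.0
```

Emit:
move_arm(
  rows=[
    [0,0,0,10,30],
    [0,0,0,10,30],
    [0,0,0,10,30],
    [0,0,0,10,30],
    [0,0,0,10,30],
    [0,0,0,10,30],
    [0,0,0,10,30],
    [0,0,0,10,30],
    [0,0,0,10,30],
    [0,0,0,0,30],
  ],
)

```text
t: 20.18
ee_pos: [418.3, -329.1, 208.5]
orientation: [-3.018, 0.869, 0.003]
ft_force: [0.3, 0.7, -0.3]
width: 26.5
grasp_force: 0.0
```

Emit:
move_arm(
  rows=[
    [-2,1,0,0,30],
    [-4,1.5,0,0,30],
    [-3,1,0,0,30],
    [-1,0.5,0,0,30],
    [0,0,0,0,30],
  ],
)

```text
t: 20.8
ee_pos: [312.8, -310.7, 209.7]
orientation: [3.018, -0.871, 0.001]
ft_force: [-0.0, -0.9, 0.6]
width: 26.6
grasp_force: 0.0
```

```bash
python3 - <<'E'
from h import *
im=optics.get_image("top"); cv2.imwrite("pics/t5.png",cv2.resize(im[170:340,345:495],None,fx=3.5,fy=3.5,interpolation=cv2.INTER_CUBIC))
r=spotter.regions_of("top","coaster")[0]; b=cv2.minAreaRect(np.argwhere(r["region"])[:,::-1].astype(np.float32))
print(r["conf"],[W2S(ray("top",p,114)).round(1).tolist() for p in [b[0],*cv2.boxPoints(b)]])
go(S2W(-165,-32,109.5))
E
```

```text
0.84 [[-83.2, -33.3, 114.0], [-115.1, 0.8, 114.0], [-51.8, -0.0, 114.0], [-51.2, -67.5, 114.0], [-114.2, -66.3, 114.0]]
t 20.9 tcp [ 313.7 -311.   209.9] stand [-191.1  -10.2  209.9] head -32.2 w 26.5 gf 0.0 F [ 0.9 -1.  -0.5]
shift cm [ 2.6   2.18 10.04]
```

View pics/t5.png

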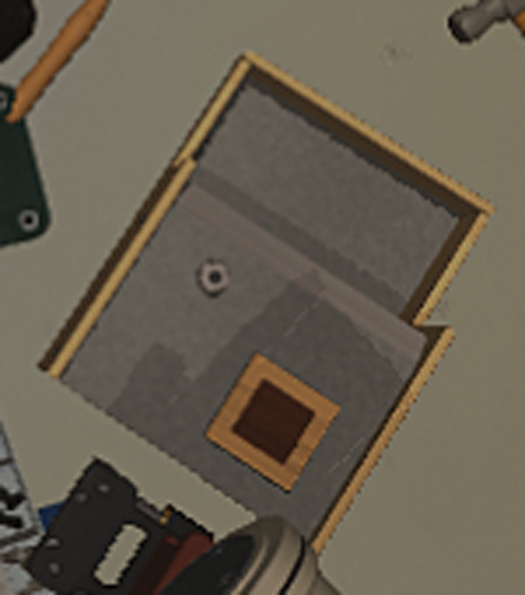

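The coaster lies square at crop (273,422), centred about (-83,-33) in the stand frame, well clear of the stud at (214,277) and the right rail. Now I'll go down behind it.

Emit:
move_arm(
  rows=[
    [1.3,0.6,0,0,30],
    [2.5,1.1,0,0,30],
    [1.3,0.6,0,0,30],
    [0,0,0,0,30],
  ],
)

```text
t: 21.4
ee_pos: [344.2, -357.9, 209.4]
orientation: [-3.018, 0.873, 0.0]
ft_force: [0.1, 0.3, -0.1]
width: 26.4
grasp_force: 0.0
```

Emit:
move_arm(
  rows=[
    [0,0,2,0,30],
    [0,0,3,0,30],
    [0,0,2.5,0,30],
    [0,0,1.5,0,30],
    [0,0,0.8,0,30],
    [0,0,0.2,0,30],
    [0,0,0,0,30],
  ],
)

```text
t: 22.28
ee_pos: [343.8, -357.4, 110.2]
orientation: [3.018, -0.873, 0.001]
ft_force: [-0.9, -0.6, -1.0]
width: 26.4
grasp_force: 0.0
```

```bash
python3 - <<'E'
from h import *
go(S2W(-60,-33,109.5))
E
```

```text
t 22.27 tcp [ 343.8 -357.4  110.2] stand [-140.9  -33.3  110.2] head -32.26 w 26.4 gf 0.0 F [-0.9 -0.6 -1. ]
shift cm [ 8.09 -0.03  0.07]
```

Emit:
move_arm(
  rows=[
    [0.7,0,0,0,30],
    [0.8,0,0,0,30],
    [0.8,0,0,0,30],
    [0.8,0,0,0,30],
    [0.8,0,0,0,30],
    [0.8,0,0,0,30],
    [0.8,0,0,0,30],
    [0.8,0,0,0,30],
    [0.8,0,0,0,30],
    [0.5,0,0,0,30],
  ],
)

```text
t: 23.52
ee_pos: [408.2, -398.0, 109.7]
orientation: [3.018, -0.873, 0.0]
ft_force: [-1.8, 0.1, 0.7]
width: 26.1
grasp_force: 0.5
```

```bash
python3 - <<'E'
from h import *
im=optics.get_image("side"); cv2.imwrite("pics/s6.png",cv2.resize(im[180:350,180:400],None,fx=3,fy=3))
go(S2W(-10,-33,109.5))
E
```

```text
t 23.57 tcp [ 408.6 -398.3  109.7] stand [-64.2 -33.3 109.7] head -32.26 w 26.5 gf 0.0 F [ 1.7 -0.  -0.6]
shift cm [ 5.42 -0.03  0.03]
```

View pics/s6.png

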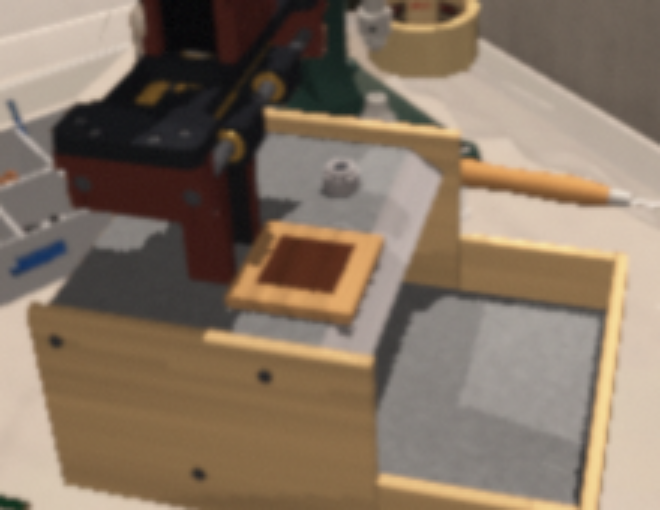

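The coaster, at crop (308,270), is square and already beside the stud (342,178), with its front over the lip. I'll keep pushing slowly.

Emit:
move_arm(
  rows=[
    [0.7,0,0,0,30],
    [0.8,0,0,0,30],
    [0.8,0,0,0,30],
    [0.8,0,0,0,30],
    [0.8,0,0,0,30],
    [0.8,0,0,0,30],
    [0.4,0,0,0,30],
    [0,0,0,0,30],
    [0,0,0,0,30],
    [0,0,0,0,30],
  ],
)

```text
t: 24.82
ee_pos: [450.7, -424.8, 109.7]
orientation: [-3.018, 0.873, 0.0]
ft_force: [0.1, -0.8, 0.0]
width: 26.6
grasp_force: 0.0
```

```bash
python3 - <<'E'
from h import *
im=optics.get_image("side"); cv2.imwrite("pics/s7.png",cv2.resize(im[180:350,180:400],None,fx=3,fy=3))
go(S2W(-10,-33,109.5))
E
```

```text
t 24.88 tcp [ 450.7 -424.8  109.7] stand [-14.5 -33.2 109.7] head -32.26 w 26.3 gf 0.0 F [0.4 0.6 0.4]
shift cm [ 0.45 -0.02  0.02]
```

View pics/s7.png

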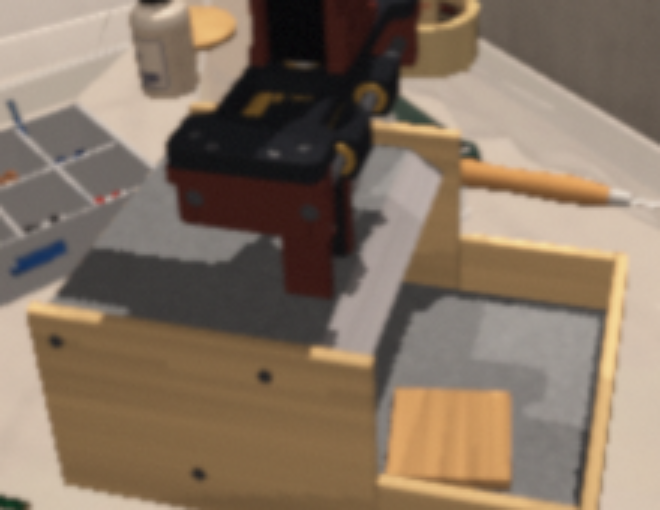

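The coaster lies plain side up in the tray at crop (450,435), and the bottle still stands upright at (165,45). I'll lift clear and check in numbers that it is at rest and flat.

Emit:
move_arm(
  rows=[
    [-1,0,-1,0,30],
    [0,0,-4,0,30],
    [0,0,-5,0,30],
    [-2,0,-4,0,30],
    [-4,0,0,0,30],
    [-4,0,0,0,30],
    [-4,0,0,0,30],
    [-2,0,0,0,30],
    [0,0,0,0,30],
    [0,0,0,0,30],
  ],
)

```text
t: 26.12
ee_pos: [307.7, -334.7, 250.3]
orientation: [3.017, -0.873, 0.002]
ft_force: [0.4, 0.4, -0.3]
width: 26.4
grasp_force: 0.0
```

```bash
python3 - <<'E'
from h import *
for n in("top","side"):
  optics.get_image(n)
  for r in spotter.regions_of(n,"coaster"):
    c=max(cv2.findContours(r["region"].astype(np.uint8),0,2)[0],key=cv2.contourArea)
    b=cv2.approxPolyDP(c,4,True)[:,0]
    print(n,round(r["conf"],2),r["point"],[W2S(ray(n,p,14)).round(0)[:2].tolist() for p in b])
print("bottle",[(x["point"],x["conf"]) for x in spotter.find_in("side","bottle")])
for l in("mug","tape_roll","disc","modeller"):
    print(l,[ray("top",x["point"],10).round(0) for x in spotter.find_in("top",l)])
go(None)
E
```

```text
top 0.85 [423.0, 151.6] [[260.0, 147.0], [199.0, 156.0], [195.0, 98.0], [250.0, 92.0]]
top 0.84 [440.3, 239.8] [[77.0, 3.0], [37.0, -5.0], [39.0, -68.0], [86.0, -57.0]]
top 0.26 [225.7, 250.5] [[-237.0, 423.0], [-264.0, 451.0], [-296.0, 448.0], [-318.0, 426.0], [-321.0, 395.0], [-301.0, 374.0], [-261.0, 368.0], [-236.0, 395.0]]
side 0.84 [332.4, 324.7] [[19.0, -13.0], [30.0, -66.0], [87.0, -62.0], [77.0, -1.0]]
side 0.64 [439.4, 282.8] [[209.0, 149.0], [193.0, 90.0], [250.0, 72.0], [266.0, 139.0]]
bottle [([235.3, 187.7], 0.58), ([363.9, 242.8], 0.29)]
mug [array([637., 120.,  10.])]
tape_roll [array([673.,  -2.,  10.])]
disc [array([471.,  91.,  10.])]
modeller [array([ 669., -262.,   10.])]
t 26.57 tcp [ 307.3 -334.2  249.5] stand [-184.1  -33.2  249.5] head -32.25 w 26.5 gf 0.0 F [ 0.3 -0.4 -0.2]
```

```bash
python3 -c "
from h import *
print(close_job())"
```

```text
the job is handed in; nothing more can be done
None
```

The job is done and handed in: the bottle stands upright on the table and the coaster lies flat, face down, in the tray; the other things were left where they were, at about 27 s of the 72 s allowed.

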